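Spring-mark the metal coupon in the lab jig

TASK

Take the spring punch from its stand, put its nose down through the guide hole of the marking jig onto the metal coupon, and press it straight down, keeping it upright, until its spring trips. Never load the nose with more than 22 N (do not ram it into its stop). Then put the punch back upright in its stand, let go of it, and leave the lab ware lying around undisturbed.

Things in the scene. Friction and masses are not known exactly. Their poses are not given: they have to be found in the camera images.
- punch_grip (a point): Spring punch (steel, like an automatic centre punch, 210 to 290 g): point on its axis at mid-barrel, where to grasp, 50 mm above its flange's underside; z points up the tool. Barrel 20 mm thick, 6 to 82 mm above the flange underside; cap 23 mm thick up to 90 mm; flange 32 mm wide, 6 mm thick. Below it the nose, 55 mm long, 9 mm thick, conical end. Starts hanging in its stand, nose free.
- nose_tip (a point): The nose of the punch; this point is its tip, on the tool's axis (105 mm below punch_grip with the nose fully out). z points up the tool.
- trip (a joint): The punch's trip slide, inside the barrel, m: 0 at rest, 0.005 tripped. Pressed on the nose, the punch first gives like a spring, about 5 N/mm (the nose sinks 3 to 4 mm), until at about 17 N the slide snaps in to 0.005, the nose springs in with it, and the push-back drops suddenly by several N. Pressed on, it soon goes solid. Unloaded, slide and nose come out again by themselves.
- guide_hole (a point): Jig, fixed: aluminium base 130 x 90 x 8 mm, cheeks, steel guide plate 50 x 84 x 14 mm, top 60 mm above the bench. Point: mouth centre of the upright hole in the plate's top; z up, x along the base. Hole 11 mm wide, 3 mm chamfer, right through. Below it a clamped aluminium coupon 80 x 36 mm of unknown thickness (8 to 32 mm): its top lies 20 to 44 mm below this point (not measured).
- stand_hole (a point): Stand of the punch, fixed: white block 70 x 70 mm, 70 mm high, on a foot 82 mm square. Point: mouth centre of its one upright hole, in its top face; z up. Hole 14 mm wide, 64 mm deep, 3 mm chamfer. The punch hangs in it with its flange flat on the top face (punch_grip then 50 mm above this point).
- tube_rack: Bystander: yellow tube rack 100 x 200 x 28 mm with a few tubes up to 50 mm high, loose; origin at the centre of its underside, y along its length.
- tip_box: Bystander: box of orange pipette tips, 85 x 120 x 55 mm, loose; origin at the centre of its underside, y along its length.
- well_plate: Bystander: flat well plate 86 x 128 x 13 mm, loose; origin at the centre of its underside, y along its length.
Things that resemble listed ones, but are neither listed nor needed, are in the scene too. Leave any purple look-alike of the part that bears punch_grip alone. What is meant by the part that bears guide_hole is not green, and is the larger of those in its own colour.

How it is judged (in metres and radians):
On the way, in this order (a step that is already met when the one before it is completed fails the run):
1. the nose stands in the guide hole, at least 18 mm below its mouth, not yet tripped (horizontal distance between nose_tip and guide_hole below 0.003 m and z of nose_tip in the frame of guide_hole below -0.018 m and value of joint trip below 0.002 m), for 0.02 s.
2. the punch has tripped (trip slide in by more than 4 mm) in the guide hole, the tool within 0.12 rad of upright (horizontal distance between nose_tip and guide_hole below 0.003 m and z of nose_tip in the frame of guide_hole below -0.018 m and value of joint trip above 0.004 m and angle between punch_grip's own z axis and vertical below 0.12 rad), for 0.02 s.
At the end, for the whole second after the job is handed in: The punch is back in its stand, upright within 0.06 rad, its axis within 6 mm of the hole's, its flange on the stand's top (within 3 mm), the trip slide back out (under 1 mm), at rest (horizontal distance between punch_grip and stand_hole below 0.006 m and z of punch_grip in the frame of stand_hole between 0.047 and 0.053 m and angle between punch_grip's own z axis and vertical below 0.06 rad and value of joint trip below 0.001 m and linear speed of nose below 0.02 m/s); the robot touches nothing.
It fails at once if more than 22 N between the nose of the punch and the jig or the coupon (contact force between nose and coupon above 22 N or contact force between nose and jig above 22 N).
It fails at once if the punch tripped anywhere but in the guide hole (value of joint trip above 0.004 m and (horizontal distance between nose_tip and guide_hole above 0.003 m or z of nose_tip in the frame of guide_hole above -0.018 m)).
It fails at once if the punch leaning more than 0.2 rad from upright (angle between punch_grip's own z axis and vertical above 0.2 rad).
It fails at once if a bystander (tube rack, tip box, well plate) shifted by more than 15 mm (distance of any of tube_rack, tip_box, well_plate from where it was at the start of the episode above 0.015 m).
It also fails if it takes over 61 s, if anything falls off the work surface, if the arm or the gripper's body presses on something with over 40 N, if the wrist force passes 120 N, or if a joint passes its speed limit or range.

ROBOT

A 7-joint arm with a two-finger parallel gripper is mounted at the origin on the work surface. World frame = base frame: x ahead of the robot, y to its left, z up, the work surface at z = 0. Lengths are in mm, angles in rad, forces in N, time in s.
With the tool pointing down it reaches from about 400 to 875 mm from the base axis. Payload 6.5 kg.
Tool frame: the origin (TCP) lies between the finger pads; the fingertips stand 22 mm ahead of it and the grasp point (between the pads) lies 3 mm ahead of it (nose_length is the distance from the TCP to the fingertips, in mm); z points along the fingers, y is the direction in which the jaws open and shut (so a half turn about z gives the same grasp; the last joint's range is limited). The gripper opens to 88 mm and grips with 3 to 60 N. Pads are 18 mm wide; open, the fingers measure 123 mm over their backs; the gripper's body (75 mm by 187 mm) begins 45 mm behind the grasp point.
Start: joints at [-1.348, 0.536, -0.004, 1.538, 0.003, 1.067, -0.071], TCP at [185.116, 623.075, 239.916] pointing down, gripper open.
Joint ranges: [-2.7, 2.7], [-0.37, 2.16], [-1.27, 1.26], [0.24, 2.4], [-1.31, 4.45], [0.19, 1.91], [-2.76, 2.76]. Speed limits (rad/s): [2.39, 2.39, 3.14, 3.14, 3.14, 3.14, 3.14].

INTERFACE

Orientations are given as a unit quaternion [x, y, z, w].
In Python, from station import * gives the robot as it stands.
- The arm moves only by the tool send_rows, never from a script. Its argument "targets" is a list of rows, each a list of 7 numbers: the shift along the tool's x, y, z in mm, then the turn, a rotation vector about the tool's x, y, z in degrees, then the opening in per cent of the stroke, from 0 (shut) to 100 (fully open). In form: [[tx, ty, tz, ax, ay, az, grip], ...]. A call has 1 to 12 rows; each row is the pose to reach, as a shift and turn from the pose commanded when the call began, along the tool's axes at that moment; what a row does not reach only later rows make up. A row lasts 1/12 s, in which the tool goes at most 41.7 mm and 7.16 degrees, less where a joint would pass 70% of its speed; a pose out of reach is approached as far as the arm can. A call with a gripper value outside its range is refused whole. The fingers move at their own pace and stop on an object; "grip_force" is the grip in N (left out, the last holds). Time passes only in rows, so rows that repeat a pose let the fingers close. It gives the time, the measured TCP pose, the force and the opening at its end, in the units of the state.
- observe(): the state, without advancing time (a new reading comes with each control period).
- get_image(name): name is "side" or "top" or "wrist"; returns the picture (420x560x3 uint8, blue, green, red); there is no depth.
- get_calibration(name): a dict with "fx", "fy", "cx", "cy" (pixels), "dist_coeffs" ([k1, k2, p1, p2, k3] as OpenCV has them; the pictures are not rectified), "origin" and "orientation" of the camera in the world; the wrist camera has in their place "T_tool_cam" (4x4, takes a point from camera to tool coordinates, whose origin is the TCP and whose axes are the flange's). Camera axes: x right, y up, looking along -z (the intrinsics and any distortion apply to the point x, -y, -z); pixel columns grow to the right and rows downward; lengths in mm; the calibration is good to about 2 mm. A picture is of the moment at which its call begins: read the wrist's pose just before it. get_calibration takes no time and is no camera call.
- sign_off(): hands the job in, once; it reports no verdict.
The state is a dict: "time": time; "joints": joint angles; "qd": joint speeds; "joint_efforts": joint torques, N m; "tool_pos": TCP position; "tcp_rot": TCP orientation; "wrist_force": force on the tool from outside, world axes, zero at the start; "ft_torque": the same for the moment, N m; "gripper_width": opening from 0.0 (shut) to 1.0 (fully open).
Only numpy, scipy, OpenCV 4.12 (cv2) and the standard library are available. Lean on these libraries where they do the work, as an engineer would, in place of code of your own. Each camera call takes 0.05 s, during which the arm holds its last target. There are 200 camera calls.

## Working session

There is one attempt and no reset: what is moved stays moved. The work goes in short steps, Python scripts to look and compute and a tool call to move; the robot and the scene stay as the last step left them, time stands still between calls to the robot, and variables do not carry over. Pictures are saved under pics/ and viewed, about 8 in all and at most 12, crops included, and the job is handed in when it is done.

Besides the shell and the picture viewer there is one more tool, called after ">>>" in YAML: its name, and indented under it one key for each argument. send_rows: Moves the arm, as the interface text tells. Its arguments: {"type":"object","properties":{"targets":{"type":"array"},"grip_force":{"type":"number"}},"required":["targets"]}

```bash
ls; mkdir -p pics
python3 - <<'E'
from station import *
import cv2
print(observe())
for n in ("top","side","wrist"):
    c=get_calibration(n); print(n,c)
    cv2.imwrite(f"pics/{n}0.png",get_image(n))
E
```

```text
pics
{'time': 0.0, 'joints': array([-1.34818401,  0.53717303, -0.00444021,  1.5388319 ,  0.00260497,
        1.06731908, -0.07119592]), 'qd': array([-0.00064771,  0.00156311,  0.00027496,  0.00122248, -0.00236912,
       -0.00167208,  0.0012763 ]), 'joint_efforts': array([-7.66036374e-04, -5.70986187e+01,  9.90611762e-01, -2.51597446e+01,
       -5.62244619e-02,  1.80190871e-02,  1.67312037e-04]), 'tool_pos': array([184.97345157, 622.49592848, 239.05070028]), 'tcp_rot': array([ 1.43865308e-01,  9.89596902e-01, -8.60757203e-04, -5.93579520e-05]), 'wrist_force': array([-0.23489593,  0.17417114, -0.34874582]), 'ft_torque': array([ 0.00046333, -0.01728266, -0.0033354 ]), 'gripper_width': 1.000190913937618}
top {'fx': 512.6656218806642, 'fy': 512.6656218806642, 'cx': 273.73810722915664, 'cy': 215.64508799892232, 'dist_coeffs': array([-0.15433143,  0.        ,  0.        ,  0.        ,  0.        ]), 'origin': array([ 397.57698592,   66.01635567, 1297.73682186]), 'orientation': array([ 0.05422772, -0.05546627, -0.70417001,  0.70578144])}
side {'fx': 450.57562286564433, 'fy': 450.57562286564433, 'cx': 282.9236158005718, 'cy': 215.56241691427297, 'dist_coeffs': array([-0.12356537,  0.        ,  0.        ,  0.        ,  0.        ]), 'origin': array([ 165.61169865, -572.00448246,  878.24175081]), 'orientation': array([ 0.35224733, -0.09586288, -0.26309093,  0.89303711])}
wrist {'fx': 361.91990076834327, 'fy': 361.91990076834327, 'cx': 280.73065576470844, 'cy': 207.28134447565512, 'dist_coeffs': array([0.00543817, 0.        , 0.        , 0.        , 0.        ]), 'T_tool_cam': array([[ 5.86243087e-04,  9.55611432e-01,  2.94629338e-01,
         7.57989551e+01],
       [ 9.99999789e-01, -4.77310049e-04, -4.41639739e-04,
        -1.14292410e-01],
       [-2.81406440e-04,  2.94629534e-01, -9.55611510e-01,
        -1.44857239e+02],
       [ 0.00000000e+00,  0.00000000e+00,  0.00000000e+00,
         1.00000000e+00]])}
```

View pics/top0.png

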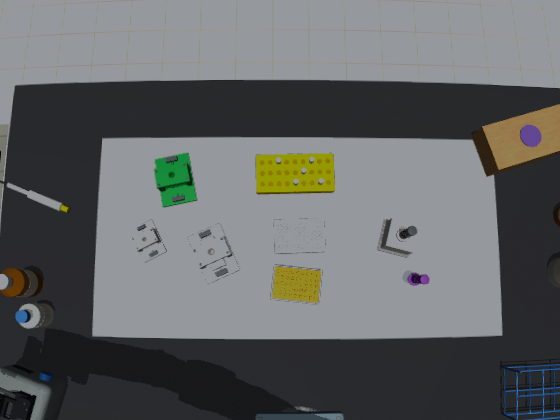

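View pics/side0.png

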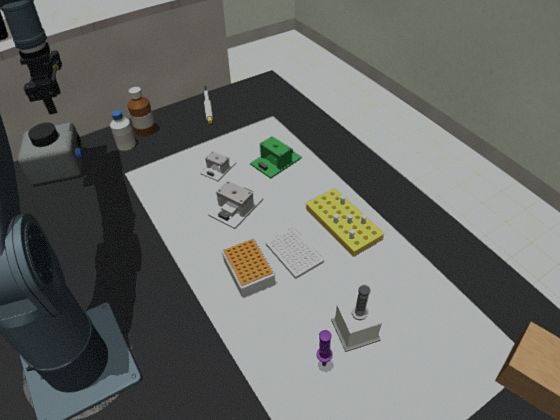

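The top picture shows the large silver jig at about (211,250), with a small silver one at (146,240) and a green one. The stand with the dark punch is at about (400,235), and the purple look-alike is at (417,279). The side view agrees: jig (235,200), stand (357,325).

```bash
cat > h.py <<'E'
from station import *
import numpy as np, cv2
from scipy.spatial.transform import Rotation as R
def cam(name, st=None):
    c=get_calibration(name); K=np.array([[c['fx'],0,c['cx']],[0,c['fy'],c['cy']],[0,0,1]]); d=np.array(c['dist_coeffs'])
    if name=='wrist':
        st=st or observe(); T=np.array(c['T_tool_cam']); Rt=R.from_quat(st['tcp_rot']).as_matrix()
        return K,d,Rt@T[:3,3]+st['tool_pos'],Rt@T[:3,:3]
    return K,d,np.array(c['origin']),R.from_quat(c['orientation']).as_matrix()
F=np.diag([1,-1,-1.])
def ray(cm,uv):
    K,d,o,Rm=cm; p=cv2.undistortPoints(np.array([[uv]],float),K,d)[0,0]
    v=Rm@F@np.array([p[0],p[1],1]); return o,v/np.linalg.norm(v)
def onplane(cm,uv,z):
    o,v=ray(cm,uv); return o+v*(z-o[2])/v[2]
def proj(cm,P):
    K,d,o,Rm=cm; P=np.atleast_2d(P); q=(F@Rm.T@(P-o).T).T
    return cv2.projectPoints(q,np.zeros(3),np.zeros(3),K,d)[0][:,0]
def tri(rays):
    A=sum(np.eye(3)-np.outer(v,v) for o,v in rays); b=sum((np.eye(3)-np.outer(v,v))@o for o,v in rays)
    return np.linalg.solve(A,b)
E
python3 - <<'E'
from h import *
a=cv2.imread('pics/top0.png'); b=cv2.imread('pics/side0.png')
f=lambda im,x,y,w,h:cv2.resize(im[y:y+h,x:x+w],(400,300),interpolation=cv2.INTER_CUBIC)
cv2.imwrite('pics/c1.png',np.vstack([np.hstack([f(a,180,220,80,60),f(a,365,205,80,60)]),np.hstack([f(b,200,170,80,60),f(b,310,275,100,75)])]))
t=cam('top')
print(onplane(t,(211,250),60),onplane(t,(400,235),70),onplane(t,(417,279),30))
s=observe();print(R.from_quat(s['tcp_rot']).as_matrix().round(3))
E
```

```text
[506.64644015 216.01195545  60.        ] [ 542.83309416 -243.42628548   70.        ] [ 437.03760208 -293.50401128   30.        ]
[[-0.959  0.285 -0.   ]
 [ 0.285  0.959 -0.001]
 [-0.    -0.001 -1.   ]]
```

View pics/c1.png

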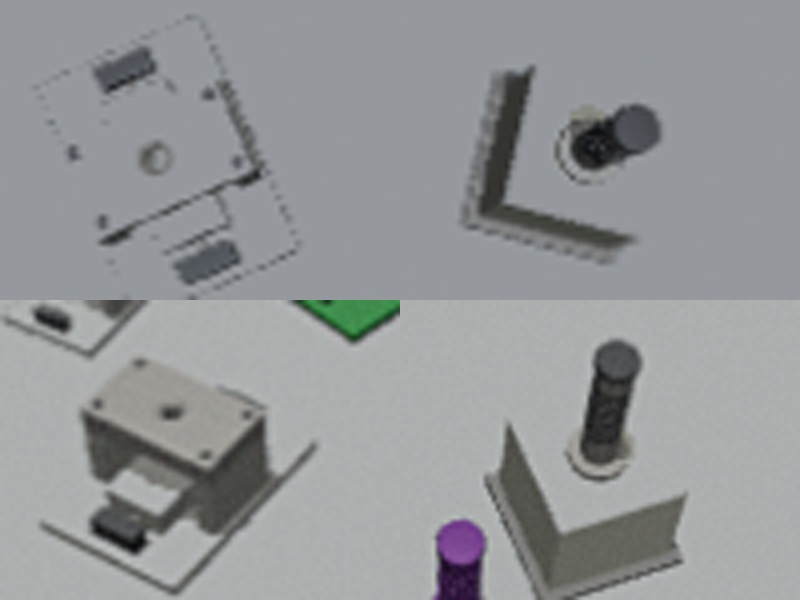

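```bash
cat >> h.py <<'E'
def go(P, yaw_y=None, st=None):
    """tool-frame shift (mm) and rotvec (deg) to TCP P with tool y along azimuth yaw_y (deg), tool z down"""
    st=st or observe(); R0=R.from_quat(st['tcp_rot']).as_matrix()
    sh=R0.T@(np.array(P)-st['tool_pos'])
    if yaw_y is None: y=R0[:,1]; yaw_y=np.degrees(np.arctan2(y[1],y[0]))
    a=np.radians(yaw_y); y=np.array([np.cos(a),np.sin(a),0]); z=np.array([0,0,-1.]); x=np.cross(y,z)
    rv=R.from_matrix(R0.T@np.column_stack([x,y,z])).as_rotvec(degrees=True)
    print('t',st['time'],'pos',st['tool_pos'].round(2),'F',st['wrist_force'].round(2),'grip',round(st['gripper_width'],3),'shift',sh.round(2),'turn',rv.round(2)); return sh,rv
E
python3 - <<'E'
from h import *
t=cam('top');s=cam('side')
def two(n,a,b,z):
    print(n,tri([ray(t,a),ray(s,b)]).round(1),'top',onplane(t,a,z).round(1),'side',onplane(s,b,z).round(1))
two('hole',(211,251.6),(234.4,192.4),60)
two('flange',(403,234.6),(360,314.5),76)
two('cap',(412.6,231),(364.3,288.7),160)
print('purple cap',onplane(t,(424,279.5),100),onplane(s,(325,336),100),tri([ray(t,(425,279.5)),ray(s,(325,335))]))
go([507,214,240],23)
E
```

```text
hole [503.2 216.4  56.1] top [502.8 215.9  60. ] side [501.8 212.6  60. ]
flange [ 544.  -251.7   66.4] top [ 543.1 -249.4   76. ] side [ 539.3 -255.5   76. ]
cap [ 541.3 -249.9  161.4] top [ 541.3 -250.2  160. ] side [ 542.2 -249.3  160. ]
purple cap [ 433.52585384 -290.56669756  100.        ] [ 443.12623098 -264.91104204  100.        ] [ 430.993959   -280.01327609  141.09276314]
t 0.15 pos [184.98 622.65 239.26] F [-0.06 -0.77 -0.62] grip 1.001 shift [-4.2503e+02 -3.0006e+02 -3.3000e-01] turn [-7.000e-02  4.000e-02  5.046e+01]
```

>>> send_rows:
  targets:
    - [-212, -150, 0, 0, 0, 25, 100]
    - [-425, -300, 0, 0, 0, 50, 100]
    - [-425, -300, 0, 0, 0, 50, 100]
    - [-425, -300, 0, 0, 0, 50, 100]
    - [-425, -300, 0, 0, 0, 50, 100]
    - [-425, -300, 0, 0, 0, 50, 100]
    - [-425, -300, 0, 0, 0, 50, 100]
    - [-425, -300, 0, 0, 0, 50, 100]
    - [-425, -300, 0, 0, 0, 50, 100]
    - [-425, -300, 0, 0, 0, 50, 100]
    - [-425, -300, 0, 0, 0, 50, 100]
    - [-425, -300, 0, 0, 0, 50, 100]

```text
time: 1.15
tool_pos: [495.3, 228.6, 240.0]
tcp_rot: [0.549, 0.836, 0.0, -0.0]
wrist_force: [1.1, 0.4, 0.3]
gripper_width: 0.996
```

Run:
```python
from h import *
go([503,214,200],23)
```

```text
t 1.15 pos [495.35 228.6  239.96] F [1.08 0.4  0.34] grip 0.996 shift [-16.45   1.21  39.96] turn [ 0.   -0.01  0.47]
```

>>> send_rows:
  targets:
    - [0, 0, 40, 0, 0, 0, 100]
    - [0, 0, 40, 0, 0, 0, 100]
    - [0, 0, 40, 0, 0, 0, 100]
    - [0, 0, 40, 0, 0, 0, 100]
    - [0, 0, 40, 0, 0, 0, 100]

```text
time: 1.57
tool_pos: [494.7, 232.0, 201.3]
tcp_rot: [0.548, 0.837, 0.001, 0.0]
wrist_force: [0.9, -0.4, 0.4]
gripper_width: 1.003
```

Run:
```python
from h import *
st=observe(); go([543,-250,230],-24)
w=cam('wrist',st); im=get_image('wrist'); cv2.imwrite('pics/w1.png',im)
print(proj(w,[[502.5,214.5,60]]), observe()['tool_pos'])
```

```text
t 1.5667 pos [494.72 231.99 201.31] F [ 0.86 -0.36  0.44] grip 1.003 shift [-461.02 -148.53  -29.34] turn [ 0.09 -0.09 47.58]
[[280.10774119 215.26863003]] [494.78807709 231.88059649 201.33683739]
```

View pics/w1.png

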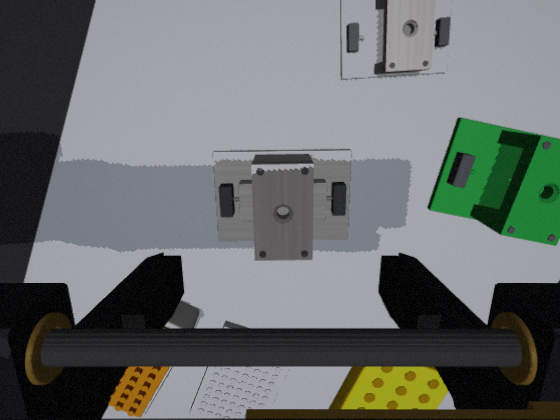

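Wrist view: guide hole at (283,211.5), predicted (280,215), so it is about 3 mm off. The jig's cheeks and hole are clear.

>>> send_rows:
  targets:
    - [-40, -13, -30, 0, 0, 4, 100]
    - [-461, -148, -30, 0, 0, 47, 100]
    - [-461, -148, -30, 0, 0, 47, 100]
    - [-461, -148, -30, 0, 0, 47, 100]
    - [-461, -148, -30, 0, 0, 47, 100]
    - [-461, -148, -30, 0, 0, 47, 100]
    - [-461, -148, -30, 0, 0, 47, 100]
    - [-461, -148, -30, 0, 0, 47, 100]
    - [-461, -148, -30, 0, 0, 47, 100]
    - [-461, -148, -30, 0, 0, 47, 100]
    - [-461, -148, -30, 0, 0, 47, 100]
    - [-461, -148, -30, 0, 0, 47, 100]

```text
time: 2.62
tool_pos: [542.8, -254.1, 231.4]
tcp_rot: [0.836, 0.548, 0.001, 0.001]
wrist_force: [0.7, -0.1, 0.5]
gripper_width: 1.0
```

>>> send_rows:
  targets:
    - [-10, 0, 0, 0, 0, 0, 100]
    - [-10, 0, 0, 0, 0, 0, 100]
    - [-10, 0, 0, 0, 0, 0, 100]
    - [-10, 0, 0, 0, 0, 0, 100]
    - [-10, 0, 0, 0, 0, 0, 100]

```text
time: 3.03
tool_pos: [539.1, -257.9, 230.0]
tcp_rot: [0.836, 0.549, 0.001, -0.001]
wrist_force: [-0.5, -0.2, -0.1]
gripper_width: 1.002
```

Run:
```python
from h import *
st=observe(); go([543,-250,200],-24)
w=cam('wrist',st); im=get_image('wrist'); cv2.imwrite('pics/w2.png',im)
print(proj(w,[[541.5,-250,160],[541.5,-250,76]]), observe()['tool_pos'])
T=np.array(get_calibration('wrist')['T_tool_cam']); K=w[0]
q=F@T[:3,:3].T@(np.array([0,0,108])-T[:3,3]); print('nose px',K@q/q[2])
# hole from w1
o=observe(); import copy
s1=dict(tool_pos=np.array([494.75,231.93,201.32]),tcp_rot=R.from_quat([.548,.837,.001,0]).as_quat())
print('hole',onplane(cam('wrist',s1),(283,211.5),60))
```

```text
t 3.0333 pos [ 539.13 -257.9   230.01] F [-0.5  -0.23 -0.09] grip 1.002 shift [ 8.74  0.43 30.03] turn [-0.02 -0.09  0.66]
[[278.48689063 210.19090586]
 [279.07608965 180.32872152]] [ 539.06538243 -258.27463131  230.02527174]
nose px [280.07369722 205.05069702   1.        ]
hole [503.33110828 218.80887064  60.        ]
```

View pics/w2.png

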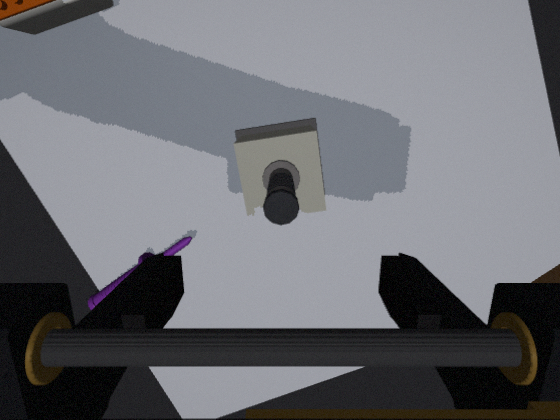

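Wrist view: punch cap at (281,206) and flange at about (281,177), within about 2 mm of the estimate. The purple look-alike is well to the left of the jaws' path.

>>> send_rows:
  targets:
    - [9.5, 0, 0, 0, 0, 0, 100]
    - [9.5, 0, 25, 0, 0, 0, 100]
    - [9.5, 0, 50, 0, 0, 0, 100]
    - [9.5, 0, 65, 0, 0, 0, 100]
    - [9.5, 0, 75, 0, 0, 0, 100]
    - [9.5, 0, 75, 0, 0, 0, 100]
    - [9.5, 0, 75, 0, 0, 0, 100]
    - [9.5, 0, 75, 0, 0, 0, 100]

```text
time: 3.75
tool_pos: [542.9, -252.0, 156.0]
tcp_rot: [0.836, 0.548, 0.001, 0.001]
wrist_force: [0.7, -1.3, -0.4]
gripper_width: 1.0
```

Run:
```python
from h import *
st=observe(); go([542.5,-249.3,124])
w=cam('wrist',st); im=get_image('wrist')
R0=R.from_quat(st['tcp_rot']).as_matrix(); print('tilt',np.degrees(np.arccos(-R0[2,2])))
print(proj(w,[[542.5,-249.3,160],[542.5,-249.3,76]]))
cv2.imwrite('pics/w3.png',cv2.resize(im[60:420,140:420],(622,800))[:600])
```

```text
t 3.75 pos [ 542.93 -251.98  156.04] F [ 0.66 -1.26 -0.4 ] grip 1.0 shift [ 2.28 -1.53 32.04] turn [ 0.1  -0.01  0.  ]
tilt 0.10083847122624492
[[276.30631291 274.66613968]
 [277.54850973 214.03756997]]
```

View pics/w3.png

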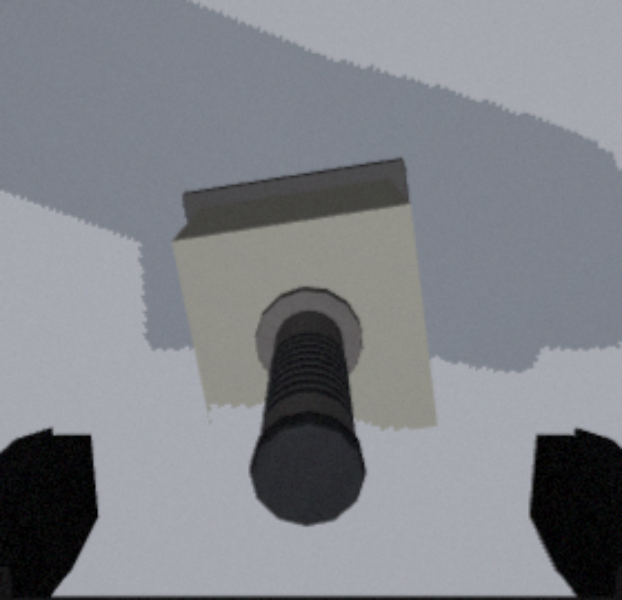

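Close view: the cap centre is at (278,271) in full-image pixels, between the fingers and about 1 mm off laterally. I'll go down and grasp.

>>> send_rows:
  targets:
    - [3, -1, 10, 0, 0, 0, 100]
    - [3, -1, 20, 0, 0, 0, 100]
    - [3, -1, 28, 0, 0, 0, 100]
    - [3, -1, 32, 0, 0, 0, 100]
    - [3, -1, 32, 0, 0, 0, 100]
    - [3, -1, 32, 0, 0, 0, 100]
    - [3, -1, 32, 0, 0, 0, 100]

```text
time: 4.38
tool_pos: [542.5, -249.1, 123.1]
tcp_rot: [0.837, 0.548, 0.0, 0.0]
wrist_force: [0.4, -0.0, 0.0]
gripper_width: 0.998
```

Run:
```python
from h import *
st=observe(); go([543,-248.5,124]); print(st['wrist_force'])
```

```text
t 4.3833 pos [ 542.5  -249.1   123.09] F [ 0.36 -0.03  0.04] grip 0.998 shift [ 0.75  0.22 -0.91] turn [ 0.02  0.01 -0.  ]
[ 0.35820057 -0.0316916   0.04188788]
```

>>> send_rows:
  targets:
    - [0.7, 0, -0.5, 0, 0, 0, 40]
    - [0.7, 0, -0.5, 0, 0, 0, 30]
    - [0.7, 0, -0.5, 0, 0, 0, 25]
    - [0.7, 0, -0.5, 0, 0, 0, 15]
    - [0.7, 0, -0.5, 0, 0, 0, 10]
    - [0.7, 0, -0.5, 0, 0, 0, 0]
    - [0.7, 0, -0.5, 0, 0, 0, 0]
    - [0.7, 0, -0.5, 0, 0, 0, 0]
    - [0.7, 0, -0.5, 0, 0, 0, 0]
    - [0.7, 0, -0.5, 0, 0, 0, 0]
    - [0.7, 0, -0.5, 0, 0, 0, 0]
    - [0.7, 0, -0.5, 0, 0, 0, 0]
  grip_force: 15

```text
time: 5.38
tool_pos: [542.7, -248.1, 123.4]
tcp_rot: [0.836, 0.548, -0.0, 0.0]
wrist_force: [1.2, -0.3, -1.0]
gripper_width: 0.227
```

>>> send_rows:
  targets:
    - [0, 0, 0, 0, 0, 0, 0]
    - [0, 0, 0, 0, 0, 0, 0]
    - [0, 0, 0, 0, 0, 0, 0]
    - [0, 0, 0, 0, 0, 0, 0]
  grip_force: 50

```text
time: 5.72
tool_pos: [542.6, -248.1, 123.4]
tcp_rot: [0.836, 0.548, -0.0, -0.0]
wrist_force: [-0.1, 0.2, -1.0]
gripper_width: 0.22
```

>>> send_rows:
  targets:
    - [0, 0, -5, 0, 0, 0, 0]
    - [0, 0, -15, 0, 0, 0, 0]
    - [0, 0, -30, 0, 0, 0, 0]
    - [0, 0, -50, 0, 0, 0, 0]
    - [0, 0, -70, 0, 0, 0, 0]
    - [0, 0, -90, 0, 0, 0, 0]
    - [0, 0, -108, 0, 0, 0, 0]
    - [0, 0, -120, 0, 0, 0, 0]
    - [0, 0, -120, 0, 0, 0, 0]
    - [0, 0, -120, 0, 0, 0, 0]

```text
time: 6.55
tool_pos: [542.7, -248.1, 243.8]
tcp_rot: [0.836, 0.548, 0.0, 0.0]
wrist_force: [-0.2, 0.1, -3.7]
gripper_width: 0.224
```

Run:
```python
from h import *
go([503,216.5,230],23)
```

```text
t 6.55 pos [ 542.74 -248.12  243.77] F [-0.25  0.06 -3.72] grip 0.224 shift [ 410.08 -222.02   13.71] turn [  0.05   0.   -46.54]
```

>>> send_rows:
  targets:
    - [5, -3, 0, 0, 0, -0.5, 0]
    - [15, -8, 0, 0, 0, -1.5, 0]
    - [35, -19, 0, 0, 0, -4, 0]
    - [60, -32, 0, 0, 0, -7, 0]
    - [90, -49, 0, 0, 0, -10, 0]
    - [120, -65, 0, 0, 0, -13.5, 0]
    - [150, -81, 0, 0, 0, -17, 0]
    - [180, -97, 0, 0, 0, -20.5, 0]
    - [210, -114, 0, 0, 0, -24, 0]
    - [240, -130, 0, 0, 0, -27, 0]
    - [270, -146, 0, 0, 0, -30.5, 0]
    - [290, -157, 0, 0, 0, -33, 0]

```text
time: 7.55
tool_pos: [512.8, 85.3, 242.5]
tcp_rot: [0.643, 0.766, -0.0, -0.001]
wrist_force: [-0.1, 0.8, -1.6]
gripper_width: 0.218
```

Run:
```python
from h import *
go([503,216.5,230],23)
```

```text
t 7.55 pos [512.75  85.25 242.48] F [-0.12  0.82 -1.63] grip 0.218 shift [130.94  13.05  12.65] turn [ -0.1   -0.1  -13.07]
```

>>> send_rows:
  targets:
    - [20, 2, 2, 0, 0, -2, 0]
    - [40, 4, 5, 0, 0, -4.5, 0]
    - [62, 7, 10, 0, 0, -7, 0]
    - [82, 9, 16, 0, 0, -9, 0]
    - [100, 11, 22, 0, 0, -11, 0]
    - [113, 12, 27, 0, 0, -12.5, 0]
    - [118, 13, 30, 0, 0, -13, 0]
    - [118, 13, 30, 0, 0, -13, 0]
    - [118, 13, 30, 0, 0, -13, 0]
    - [118, 13, 30, 0, 0, -13, 0]
    - [118, 13, 30, 0, 0, -13, 0]

```text
time: 8.47
tool_pos: [508.5, 197.6, 213.8]
tcp_rot: [0.557, 0.831, 0.0, 0.0]
wrist_force: [-0.1, 0.1, -2.6]
gripper_width: 0.218
```

Run:
```python
from h import *
st=observe(); go([503,216.5,180],23)
w=cam('wrist',st); im=get_image('wrist')
print(proj(w,[[503,216.5,60],st['tool_pos']-[0,0,108.4]]))
cv2.imwrite('pics/w4.png',cv2.resize(im[100:340,160:400],(600,600),interpolation=cv2.INTER_CUBIC)); cv2.imwrite('pics/w4f.png',im)
```

```text
t 8.4667 pos [508.51 197.64 213.78] F [-0.09  0.15 -2.6 ] grip 0.218 shift [19.55  2.05 33.77] turn [ 0.03  0.03 -0.68]
[[282.68738327 166.3457543 ]
 [280.17178421 204.39991728]]
```

View pics/w4.png

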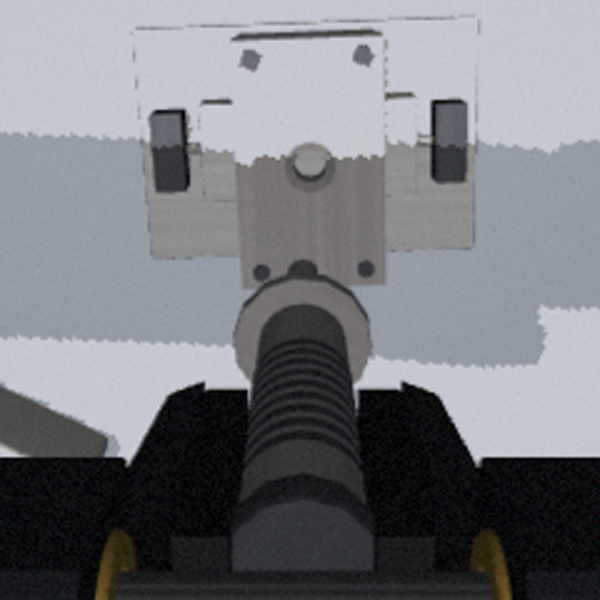

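The hole centre is at (283.6,165.2). The nose tip, just visible past the flange, is at (280.8,205) against a prediction of (280.2,204.4), so the wrist calibration holds within 0.5 mm. Next I'll move over the hole, with the tip about 13 mm above the plate.

>>> send_rows:
  targets:
    - [5, 0.6, 4, 0, 0, 0, 0]
    - [11, 1.4, 10, 0, 0, 0, 0]
    - [17, 2.1, 18, 0, 0, 0, 0]
    - [20.5, 2.5, 26, 0, 0, 0, 0]
    - [20.5, 2.5, 32, 0, 0, 0, 0]
    - [20.5, 2.5, 32, 0, 0, 0, 0]
    - [20.5, 2.5, 32, 0, 0, 0, 0]
    - [20.5, 2.5, 32, 0, 0, 0, 0]
    - [20.5, 2.5, 32, 0, 0, 0, 0]

```text
time: 9.27
tool_pos: [502.9, 218.7, 181.8]
tcp_rot: [0.556, 0.831, 0.0, 0.0]
wrist_force: [0.2, 0.1, -3.2]
gripper_width: 0.225
```

Run:
```python
from h import *
s4=dict(tool_pos=np.array([508.5,197.64,213.78]),tcp_rot=R.from_quat([.557,.831,0,0]).as_quat())
print('hole w4',onplane(cam('wrist',s4),(283.6,165.2),60))
st=observe(); go([503.3,217.8,180])
w=cam('wrist',st); im=get_image('wrist')
print(proj(w,[[503.3,217.8,60],st['tool_pos']-[0,0,108.4]]))
cv2.imwrite('pics/w5.png',cv2.resize(im[150:270,220:340],(600,600),interpolation=cv2.INTER_CUBIC))
```

```text
hole w4 [503.22641461 217.72076505  60.        ]
t 9.2667 pos [502.91 218.67 181.8 ] F [ 0.21  0.12 -3.22] grip 0.225 shift [-0.95  0.03  1.8 ] turn [ 0.04  0.01 -0.  ]
[[280.17747115 200.62772053]
 [280.13439261 204.45529231]]
```

View pics/w5.png

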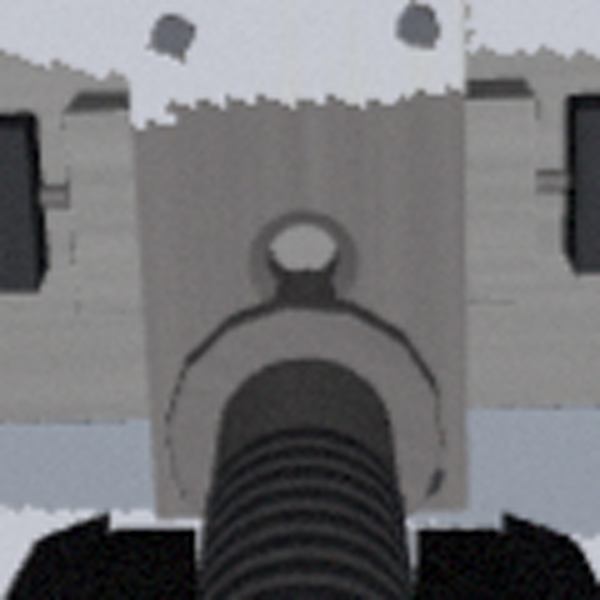

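The chamfer centre is at about (280.6,201.5) and the tip at about (281,204). I need about −1.4 mm in x and −0.3 mm in y, then go down into the mouth.

>>> send_rows:
  targets:
    - [-1.4, -0.3, 0, 0, 0, 0, 0]
    - [-1.4, -0.3, 3, 0, 0, 0, 0]
    - [-1.4, -0.3, 6, 0, 0, 0, 0]
    - [-1.4, -0.3, 9, 0, 0, 0, 0]
    - [-1.4, -0.3, 12, 0, 0, 0, 0]
    - [-1.4, -0.3, 14, 0, 0, 0, 0]
    - [-1.4, -0.3, 16, 0, 0, 0, 0]
    - [-1.4, -0.3, 18, 0, 0, 0, 0]
    - [-1.4, -0.3, 18, 0, 0, 0, 0]
    - [-1.4, -0.3, 18, 0, 0, 0, 0]

```text
time: 10.15
tool_pos: [502.7, 217.5, 163.3]
tcp_rot: [0.556, 0.831, -0.0, -0.0]
wrist_force: [-0.5, -0.5, -2.3]
gripper_width: 0.217
```

Run:
```python
from h import *
st=observe(); go([503,217,150]); print(st['ft_torque'].round(3))
w=cam('wrist',st); im=get_image('wrist')
print(proj(w,[[503,217,60],st['tool_pos']-[0,0,108.4]]))
cv2.imwrite('pics/w6.png',cv2.resize(im[150:270,220:340],(600,600),interpolation=cv2.INTER_CUBIC))
```

```text
t 10.15 pos [502.71 217.45 163.34] F [-0.47 -0.47 -2.3 ] grip 0.217 shift [-0.53  0.09 13.34] turn [-0.01  0.    0.  ]
[-0.051  0.013  0.03 ]
[[280.38813884 207.19335067]
 [280.26855487 204.46326446]]
```

View pics/w6.png

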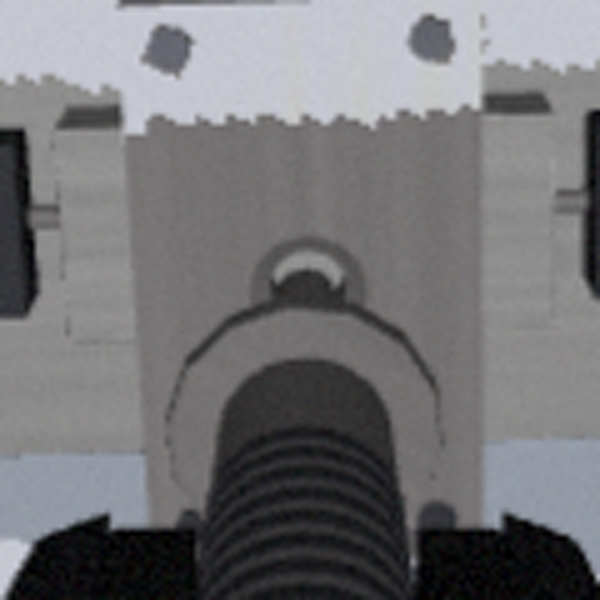

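The nose is in the mouth and centred within about 0.5 mm (hole column 309, nose 307 in the crop). I'll go on down.

>>> send_rows:
  targets:
    - [-0.5, 0.2, 1, 0, 0, 0, 0]
    - [-0.5, 0.2, 3, 0, 0, 0, 0]
    - [-0.5, 0.2, 5, 0, 0, 0, 0]
    - [-0.5, 0.2, 7, 0, 0, 0, 0]
    - [-0.5, 0.2, 9, 0, 0, 0, 0]
    - [-0.5, 0.2, 11, 0, 0, 0, 0]
    - [-0.5, 0.2, 11, 0, 0, 0, 0]
    - [-0.5, 0.2, 11, 0, 0, 0, 0]

```text
time: 10.87
tool_pos: [503.0, 217.0, 152.3]
tcp_rot: [0.556, 0.831, -0.0, -0.0]
wrist_force: [0.1, 0.0, -2.6]
gripper_width: 0.219
```

>>> send_rows:
  targets:
    - [0, 0, 1, 0, 0, 0, 0]
    - [0, 0, 2, 0, 0, 0, 0]
    - [0, 0, 2, 0, 0, 0, 0]
    - [0, 0, 2, 0, 0, 0, 0]

```text
time: 11.2
tool_pos: [503.1, 217.1, 150.4]
tcp_rot: [0.556, 0.831, -0.0, -0.0]
wrist_force: [0.2, 0.1, -3.1]
gripper_width: 0.216
```

>>> send_rows:
  targets:
    - [0, 0, 1, 0, 0, 0, 0]
    - [0, 0, 2.5, 0, 0, 0, 0]
    - [0, 0, 2.5, 0, 0, 0, 0]
    - [0, 0, 2.5, 0, 0, 0, 0]

```text
time: 11.53
tool_pos: [503.1, 217.0, 147.8]
tcp_rot: [0.556, 0.831, -0.0, -0.0]
wrist_force: [-1.0, 0.2, -2.1]
gripper_width: 0.222
```

>>> send_rows:
  targets:
    - [0, 0, 1, 0, 0, 0, 0]
    - [0, 0, 2.5, 0, 0, 0, 0]
    - [0, 0, 2.5, 0, 0, 0, 0]
    - [0, 0, 2.5, 0, 0, 0, 0]

```text
time: 11.87
tool_pos: [503.0, 217.1, 145.3]
tcp_rot: [0.556, 0.831, -0.0, -0.0]
wrist_force: [-0.6, -0.3, -3.0]
gripper_width: 0.216
```

>>> send_rows:
  targets:
    - [0, 0, 1, 0, 0, 0, 0]
    - [0, 0, 2.5, 0, 0, 0, 0]
    - [0, 0, 2.5, 0, 0, 0, 0]
    - [0, 0, 2.5, 0, 0, 0, 0]

```text
time: 12.2
tool_pos: [503.0, 217.0, 142.8]
tcp_rot: [0.556, 0.831, -0.0, -0.0]
wrist_force: [0.4, 0.6, -2.7]
gripper_width: 0.221
```

>>> send_rows:
  targets:
    - [0, 0, 1, 0, 0, 0, 0]
    - [0, 0, 2.5, 0, 0, 0, 0]
    - [0, 0, 2.5, 0, 0, 0, 0]
    - [0, 0, 2.5, 0, 0, 0, 0]

```text
time: 12.53
tool_pos: [503.1, 217.1, 140.3]
tcp_rot: [0.556, 0.831, -0.0, -0.0]
wrist_force: [-0.3, 0.0, -3.0]
gripper_width: 0.216
```

>>> send_rows:
  targets:
    - [0, 0, 1, 0, 0, 0, 0]
    - [0, 0, 2.5, 0, 0, 0, 0]
    - [0, 0, 2.5, 0, 0, 0, 0]
    - [0, 0, 2.5, 0, 0, 0, 0]

```text
time: 12.87
tool_pos: [503.1, 217.0, 137.8]
tcp_rot: [0.556, 0.831, -0.0, -0.0]
wrist_force: [0.3, 0.3, -2.7]
gripper_width: 0.218
```

>>> send_rows:
  targets:
    - [0, 0, 1, 0, 0, 0, 0]
    - [0, 0, 2.5, 0, 0, 0, 0]
    - [0, 0, 2.5, 0, 0, 0, 0]
    - [0, 0, 2.5, 0, 0, 0, 0]

```text
time: 13.2
tool_pos: [503.1, 217.1, 135.3]
tcp_rot: [0.556, 0.831, -0.0, -0.0]
wrist_force: [-0.1, 1.1, -2.4]
gripper_width: 0.218
```

>>> send_rows:
  targets:
    - [0, 0, 1, 0, 0, 0, 0]
    - [0, 0, 2.5, 0, 0, 0, 0]
    - [0, 0, 2.5, 0, 0, 0, 0]
    - [0, 0, 2.5, 0, 0, 0, 0]

```text
time: 13.53
tool_pos: [503.3, 217.2, 133.2]
tcp_rot: [0.556, 0.831, 0.0, 0.0]
wrist_force: [-0.1, -0.2, 1.8]
gripper_width: 0.217
```

Contact: the load on the nose is about 4.5 N. I'll press in smaller steps; the trip should come at a wrist reading of about +14 N.

>>> send_rows:
  targets:
    - [0, 0, 0.5, 0, 0, 0, 0]
    - [0, 0, 1, 0, 0, 0, 0]
    - [0, 0, 1, 0, 0, 0, 0]
    - [0, 0, 1, 0, 0, 0, 0]

```text
time: 13.87
tool_pos: [503.4, 217.2, 132.2]
tcp_rot: [0.556, 0.831, 0.0, 0.0]
wrist_force: [-1.4, 0.0, 4.3]
gripper_width: 0.219
```

>>> send_rows:
  targets:
    - [0, 0, 0.5, 0, 0, 0, 0]
    - [0, 0, 1, 0, 0, 0, 0]
    - [0, 0, 1, 0, 0, 0, 0]
    - [0, 0, 1, 0, 0, 0, 0]

```text
time: 14.2
tool_pos: [503.5, 217.2, 131.4]
tcp_rot: [0.556, 0.831, 0.0, 0.0]
wrist_force: [-1.0, 0.4, 7.5]
gripper_width: 0.217
```

>>> send_rows:
  targets:
    - [0, 0, 0.5, 0, 0, 0, 0]
    - [0, 0, 1, 0, 0, 0, 0]
    - [0, 0, 1, 0, 0, 0, 0]
    - [0, 0, 1, 0, 0, 0, 0]

```text
time: 14.53
tool_pos: [503.6, 217.2, 130.6]
tcp_rot: [0.556, 0.831, 0.001, 0.0]
wrist_force: [-1.7, -0.9, 9.3]
gripper_width: 0.22
```

>>> send_rows:
  targets:
    - [0, 0, 0.4, 0, 0, 0, 0]
    - [0, 0, 0.8, 0, 0, 0, 0]
    - [0, 0, 0.8, 0, 0, 0, 0]
    - [0, 0, 0.8, 0, 0, 0, 0]

```text
time: 14.87
tool_pos: [503.7, 217.3, 130.0]
tcp_rot: [0.556, 0.831, 0.001, 0.0]
wrist_force: [-1.7, -0.3, 10.3]
gripper_width: 0.221
```

>>> send_rows:
  targets:
    - [0, 0, 0.3, 0, 0, 0, 0]
    - [0, 0, 0.6, 0, 0, 0, 0]
    - [0, 0, 0.6, 0, 0, 0, 0]
    - [0, 0, 0.6, 0, 0, 0, 0]

```text
time: 15.2
tool_pos: [503.7, 217.3, 129.5]
tcp_rot: [0.556, 0.831, 0.001, 0.0]
wrist_force: [-2.4, -1.1, 11.5]
gripper_width: 0.214
```

>>> send_rows:
  targets:
    - [0, 0, 0.3, 0, 0, 0, 0]
    - [0, 0, 0.6, 0, 0, 0, 0]
    - [0, 0, 0.6, 0, 0, 0, 0]
    - [0, 0, 0.6, 0, 0, 0, 0]

```text
time: 15.53
tool_pos: [503.8, 217.3, 129.0]
tcp_rot: [0.556, 0.831, 0.001, 0.0]
wrist_force: [-2.8, -0.3, 12.8]
gripper_width: 0.217
```

>>> send_rows:
  targets:
    - [0, 0, 0.3, 0, 0, 0, 0]
    - [0, 0, 0.5, 0, 0, 0, 0]
    - [0, 0, 0.5, 0, 0, 0, 0]
    - [0, 0, 0.5, 0, 0, 0, 0]

```text
time: 15.87
tool_pos: [503.9, 217.3, 128.7]
tcp_rot: [0.556, 0.831, 0.001, 0.0]
wrist_force: [-2.3, -0.6, 14.3]
gripper_width: 0.218
```

>>> send_rows:
  targets:
    - [0, 0, 0.3, 0, 0, 0, 0]
    - [0, 0, 0.5, 0, 0, 0, 0]
    - [0, 0, 0.5, 0, 0, 0, 0]

```text
time: 16.12
tool_pos: [503.8, 217.3, 128.2]
tcp_rot: [0.556, 0.831, 0.001, 0.0]
wrist_force: [-3.2, -0.9, 15.1]
gripper_width: 0.214
```

>>> send_rows:
  targets:
    - [0.2, -0.5, 0, 0, 0, 0, 0]
    - [0.2, -0.5, 0.2, 0, 0, 0, 0]
    - [0.2, -0.5, 0.3, 0, 0, 0, 0]
    - [0.2, -0.5, 0.3, 0, 0, 0, 0]
  grip_force: 60

```text
time: 16.45
tool_pos: [503.6, 217.4, 128.0]
tcp_rot: [0.556, 0.831, 0.001, 0.0]
wrist_force: [-1.6, -1.2, 14.5]
gripper_width: 0.217
```

>>> send_rows:
  targets:
    - [0.1, -0.2, 0.2, 0, 0, 0, 0]
    - [0.1, -0.2, 0.5, 0, 0, 0, 0]
    - [0.1, -0.2, 0.5, 0, 0, 0, 0]
    - [0.1, -0.2, 0.5, 0, 0, 0, 0]

```text
time: 16.78
tool_pos: [503.6, 217.3, 127.4]
tcp_rot: [0.556, 0.831, 0.001, 0.001]
wrist_force: [-1.2, -1.1, 12.1]
gripper_width: 0.214
```

Run:
```python
from h import *
st=observe(); go([503,217,128]); print(st['ft_torque'].round(3))
w=cam('wrist',st); im=get_image('wrist')
cv2.imwrite('pics/w7f.png',im)
cv2.imwrite('pics/w7.png',cv2.resize(im[150:270,220:340],(600,600),interpolation=cv2.INTER_CUBIC))
```

```text
t 16.7833 pos [503.55 217.35 127.44] F [-1.24 -1.13 12.12] grip 0.214 shift [-0.11 -0.64 -0.56] turn [ 0.14 -0.01  0.  ]
[-0.362  0.484  0.004]
```

View pics/w7.png

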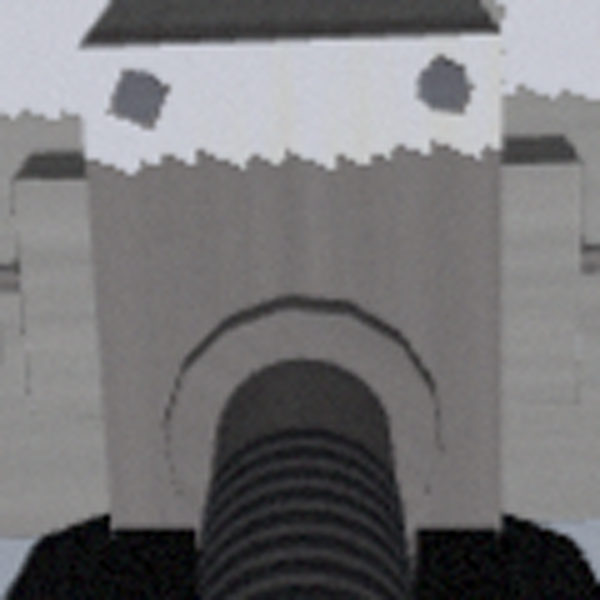

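The flange and barrel ridges sit at the same pixels as before, so any slip is small. The force dropped while pressing on, which may be the trip. I'll check for slip numerically before pressing further.

Run:
```python
from h import *
a=cv2.imread('pics/w4f.png',0); b=cv2.imread('pics/w7f.png',0)
def match(x,y,w,h):
    u=cv2.resize(a[y:y+h,x:x+w],None,fx=8,fy=8,interpolation=cv2.INTER_CUBIC); v=cv2.resize(b[y-5:y+h+5,x-5:x+w+5],None,fx=8,fy=8,interpolation=cv2.INTER_CUBIC)
    r=cv2.matchTemplate(v,u,cv2.TM_CCOEFF_NORMED); m=cv2.minMaxLoc(r); return m[1],(np.array(m[3])/8-5)
print('ridges',match(266,228,32,45)); print('cap',match(262,288,40,30)); print('flange',match(262,213,36,14))
# expected px shift if the punch slid up 1 mm in the grip
T=np.array(get_calibration('wrist')['T_tool_cam']);K=cam('wrist')[0]
for z in (47,20,-20,-37):
    f=lambda z:(lambda q:(K@q/q[2])[:2])(F@T[:3,:3].T@(np.array([8,0,z])-T[:3,3]))
    print(z,f(z),f(z-1)-f(z))
print(observe()['wrist_force'],observe()['tool_pos'])
```

```text
ridges (0.9500515460968018, array([-0.25 ,  0.125]))
cap (0.970313549041748, array([0.   , 0.125]))
flange (0.9912698864936829, array([-0.375,  0.125]))
47 [280.15244633 222.18490051] [-0.00199797  0.5967302 ]
20 [280.09095036 240.55182756] [-0.00262282  0.78335387]
-20 [279.95796488 280.27044698] [-0.00426633  1.27422081]
-37 [279.87642403 304.62415599] [-0.00547235  1.63442136]
[-1.46346191 -0.69483901 12.19309771] [503.5161109  217.36064317 127.41553536]
```

>>> send_rows:
  targets:
    - [0, 0, 0.2, 0, 0, 0, 0]
    - [0, 0, 0.4, 0, 0, 0, 0]
    - [0, 0, 0.4, 0, 0, 0, 0]

```text
time: 17.08
tool_pos: [503.2, 217.3, 126.4]
tcp_rot: [0.556, 0.831, 0.001, 0.001]
wrist_force: [-0.8, -0.5, 5.7]
gripper_width: 0.216
```

The force fell sharply from 12 to 5.7 N, so the punch is tripping. I'll make small confirming presses.

>>> send_rows:
  targets:
    - [0, 0, 0.2, 0, 0, 0, 0]
    - [0, 0, 0.4, 0, 0, 0, 0]
    - [0, 0, 0.4, 0, 0, 0, 0]

```text
time: 17.33
tool_pos: [503.3, 217.3, 126.1]
tcp_rot: [0.556, 0.831, 0.001, 0.001]
wrist_force: [-0.2, -0.3, 7.6]
gripper_width: 0.213
```

>>> send_rows:
  targets:
    - [0, 0, 0.2, 0, 0, 0, 0]
    - [0, 0, 0.4, 0, 0, 0, 0]
    - [0, 0, 0.4, 0, 0, 0, 0]

```text
time: 17.58
tool_pos: [503.3, 217.3, 125.8]
tcp_rot: [0.556, 0.831, 0.001, 0.001]
wrist_force: [-0.4, -0.8, 8.2]
gripper_width: 0.219
```

>>> send_rows:
  targets:
    - [0, 0, 0.3, 0, 0, 0, 0]
    - [0, 0, 0.6, 0, 0, 0, 0]
    - [0, 0, 0.6, 0, 0, 0, 0]
    - [0, 0, 0.6, 0, 0, 0, 0]

```text
time: 17.92
tool_pos: [503.4, 217.3, 125.4]
tcp_rot: [0.556, 0.831, 0.001, 0.001]
wrist_force: [-0.2, -0.5, 11.0]
gripper_width: 0.213
```

>>> send_rows:
  targets:
    - [0, 0, 0.2, 0, 0, 0, 0]
    - [0, 0, 0.4, 0, 0, 0, 0]
    - [0, 0, 0.4, 0, 0, 0, 0]

```text
time: 18.17
tool_pos: [503.4, 217.3, 125.1]
tcp_rot: [0.556, 0.831, 0.001, 0.001]
wrist_force: [-1.6, -0.3, 11.2]
gripper_width: 0.216
```

Tripped: the force dropped and then rose steadily on a stiffer branch. Now I'll retract, slowly at first.

>>> send_rows:
  targets:
    - [0, 0, -1, 0, 0, 0, 0]
    - [0, 0, -2.5, 0, 0, 0, 0]
    - [0, 0, -4, 0, 0, 0, 0]
    - [0, 0, -6, 0, 0, 0, 0]
    - [0, 0, -9, 0, 0, 0, 0]
    - [0, 0, -13, 0, 0, 0, 0]
    - [0, 0, -18, 0, 0, 0, 0]
    - [0, 0, -25, 0, 0, 0, 0]
    - [0, 0, -32, 0, 0, 0, 0]
    - [0, 0, -40, 0, 0, 0, 0]
    - [0, 0, -48, 0, 0, 0, 0]
    - [0, 0, -55, 0, 0, 0, 0]

```text
time: 19.17
tool_pos: [502.3, 217.0, 179.9]
tcp_rot: [0.556, 0.831, -0.0, -0.0]
wrist_force: [0.2, -0.5, -2.0]
gripper_width: 0.215
```

>>> send_rows:
  targets:
    - [0, 0, -10, 0, 0, 0, 0]
    - [0, 0, -22, 0, 0, 0, 0]
    - [0, 0, -36, 0, 0, 0, 0]
    - [0, 0, -50, 0, 0, 0, 0]
    - [0, 0, -60, 0, 0, 0, 0]
    - [0, 0, -66, 0, 0, 0, 0]
    - [0, 0, -66, 0, 0, 0, 0]
    - [0, 0, -66, 0, 0, 0, 0]

```text
time: 19.83
tool_pos: [502.2, 217.1, 244.9]
tcp_rot: [0.556, 0.831, -0.0, -0.0]
wrist_force: [0.1, 1.0, -2.9]
gripper_width: 0.214
```

Run:
```python
from h import *
st=observe(); go([542.6,-248.1,243],-23.5)
w=cam('wrist',st); im=get_image('wrist'); cv2.imwrite('pics/w8f.png',im)
a=cv2.imread('pics/w4f.png',0); b=cv2.cvtColor(im,cv2.COLOR_BGR2GRAY)
def match(x,y,w,h):
    u=cv2.resize(a[y:y+h,x:x+w],None,fx=8,fy=8,interpolation=cv2.INTER_CUBIC); v=cv2.resize(b[y-5:y+h+5,x-5:x+w+5],None,fx=8,fy=8,interpolation=cv2.INTER_CUBIC)
    r=cv2.matchTemplate(v,u,cv2.TM_CCOEFF_NORMED); m=cv2.minMaxLoc(r); return m[1],(np.array(m[3])/8-5)
print('ridges',match(266,228,32,45)); print('cap',match(262,288,40,30)); print('flange',match(262,213,36,14)); print(st['tcp_rot'])
```

```text
t 19.8333 pos [502.23 217.06 244.86] F [ 0.13  1.   -2.92] grip 0.214 shift [-445.3  -140.4     1.85] turn [-0.   -0.   45.96]
ridges (0.9588524699211121, array([0., 0.]))
cap (0.9738050699234009, array([0., 0.]))
flange (0.993490993976593, array([0., 0.]))
[ 5.55861104e-01  8.31275185e-01 -5.12312595e-06 -2.32212450e-05]
```

The punch sits in the grip exactly as before (0 px shift). Now back over the stand.

>>> send_rows:
  targets:
    - [-5, -1.6, 0, 0, 0, 0.5, 0]
    - [-16, -5, 0, 0, 0, 1.7, 0]
    - [-38, -12, 0, 0, 0, 4, 0]
    - [-65, -20.5, 0, 0, 0, 6.7, 0]
    - [-97, -30.6, 0, 0, 0, 10, 0]
    - [-130, -41, 0, 0, 0, 13.4, 0]
    - [-162, -51, 0, 0, 0, 16.7, 0]
    - [-195, -61.5, 0, 0, 0, 20.1, 0]
    - [-228, -72, 0, 0, 0, 23.5, 0]
    - [-260, -82, 0, 0, 0, 26.8, 0]
    - [-290, -91.5, 0, 0, 0, 29.9, 0]
    - [-315, -99.3, 0, 0, 0, 32.5, 0]

```text
time: 20.88
tool_pos: [529.8, -115.9, 244.8]
tcp_rot: [0.768, 0.64, -0.001, 0.0]
wrist_force: [0.6, -0.2, -2.6]
gripper_width: 0.215
```

Run:
```python
from h import *
go([542.6,-248.1,243],-23.5)
```

```text
t 20.8833 pos [ 529.83 -115.94  244.77] F [ 0.64 -0.21 -2.65] grip 0.215 shift [-127.67   36.48    1.9 ] turn [-1.000e-02  7.000e-02  1.307e+01]
```

>>> send_rows:
  targets:
    - [-22, 6.3, 0, 0, 0, 2.2, 0]
    - [-44, 12.6, 0, 0, 0, 4.5, 0]
    - [-67, 19, 0, 0, 0, 6.9, 0]
    - [-88, 25, 0, 0, 0, 9, 0]
    - [-107, 30.5, 0, 0, 0, 11, 0]
    - [-120, 34.3, 0, 0, 0, 12.3, 0]
    - [-127.5, 36.4, 0, 0, 0, 13, 0]
    - [-127.5, 36.4, 0, 0, 0, 13, 0]
    - [-127.5, 36.4, 0, 0, 0, 13, 0]
    - [-127.5, 36.4, 0, 0, 0, 13, 0]
    - [-127.5, 36.4, 0, 0, 0, 13, 0]
    - [-127.5, 36.4, 0, 0, 0, 13, 0]

```text
time: 21.88
tool_pos: [544.7, -242.6, 244.9]
tcp_rot: [0.834, 0.552, 0.0, -0.0]
wrist_force: [0.1, 0.4, -3.1]
gripper_width: 0.213
```

Run:
```python
from h import *
go([542.6,-248.1,195],-23.5); im=get_image('wrist'); go([542.6,-248.1,195],-23.5)
```

```text
t 21.8833 pos [ 544.75 -242.64  244.91] F [ 0.11  0.44 -3.06] grip 0.213 shift [-5.9   0.16 49.91] turn [-0.01 -0.04  0.56]
t 21.9333 pos [ 544.73 -242.89  244.96] F [ 0.74  0.39 -4.16] grip 0.216 shift [-5.65  0.07 49.96] turn [-0.   -0.03  0.54]
```

>>> send_rows:
  targets:
    - [-3, 0, 5, 0, 0, 0.3, 0]
    - [-5.6, 0.1, 15, 0, 0, 0.5, 0]
    - [-5.6, 0.1, 28, 0, 0, 0.5, 0]
    - [-5.6, 0.1, 40, 0, 0, 0.5, 0]
    - [-5.6, 0.1, 50, 0, 0, 0.5, 0]
    - [-5.6, 0.1, 54, 0, 0, 0.5, 0]
    - [-5.6, 0.1, 54, 0, 0, 0.5, 0]
    - [-5.6, 0.1, 54, 0, 0, 0.5, 0]
    - [-5.6, 0.1, 54, 0, 0, 0.5, 0]

```text
time: 22.68
tool_pos: [542.8, -249.3, 191.4]
tcp_rot: [0.837, 0.548, 0.0, 0.0]
wrist_force: [0.5, -0.5, -2.2]
gripper_width: 0.22
```

Run:
```python
from h import *
go([542.6,-248.1,123.4],-23.5)
```

```text
t 22.6833 pos [ 542.82 -249.3   191.42] F [ 0.55 -0.51 -2.21] grip 0.22 shift [ 1.02 -0.75 68.02] turn [ 0.06  0.   -0.05]
```

>>> send_rows:
  targets:
    - [1, -0.5, 2, 0, 0, 0, 0]
    - [1, -0.5, 5, 0, 0, 0, 0]
    - [1, -0.5, 9, 0, 0, 0, 0]
    - [1, -0.5, 13, 0, 0, 0, 0]
    - [1, -0.5, 17, 0, 0, 0, 0]
    - [1, -0.5, 21, 0, 0, 0, 0]
    - [1, -0.5, 25, 0, 0, 0, 0]
    - [1, -0.5, 25, 0, 0, 0, 0]
    - [1, -0.5, 25, 0, 0, 0, 0]

```text
time: 23.43
tool_pos: [542.2, -247.9, 165.6]
tcp_rot: [0.837, 0.548, -0.0, -0.0]
wrist_force: [-0.4, 0.7, -2.4]
gripper_width: 0.219
```

In the hole with no side load. Next I'll go down to about 2.5 mm above the seat.

>>> send_rows:
  targets:
    - [0, 0, 4, 0, 0, 0, 0]
    - [0, 0, 9, 0, 0, 0, 0]
    - [0, 0, 15, 0, 0, 0, 0]
    - [0, 0, 21, 0, 0, 0, 0]
    - [0, 0, 27, 0, 0, 0, 0]
    - [0, 0, 33, 0, 0, 0, 0]
    - [0, 0, 37, 0, 0, 0, 0]
    - [0, 0, 39.5, 0, 0, 0, 0]
    - [0, 0, 39.5, 0, 0, 0, 0]
    - [0, 0, 39.5, 0, 0, 0, 0]

```text
time: 24.27
tool_pos: [542.4, -248.0, 126.4]
tcp_rot: [0.837, 0.548, -0.0, 0.0]
wrist_force: [-0.1, -0.3, -2.8]
gripper_width: 0.218
```

>>> send_rows:
  targets:
    - [0, 0, 0.7, 0, 0, 0, 0]
    - [0, 0, 1.4, 0, 0, 0, 0]
    - [0, 0, 2, 0, 0, 0, 0]
    - [0, 0, 2, 0, 0, 0, 0]
    - [0, 0, 2, 0, 0, 0, 0]

```text
time: 24.68
tool_pos: [542.4, -247.9, 124.5]
tcp_rot: [0.837, 0.548, 0.0, 0.0]
wrist_force: [-0.4, 0.4, -2.4]
gripper_width: 0.214
```

>>> send_rows:
  targets:
    - [0, 0, 0.5, 0, 0, 0, 0]
    - [0, 0, 1, 0, 0, 0, 0]
    - [0, 0, 1, 0, 0, 0, 0]
    - [0, 0, 1, 0, 0, 0, 0]

```text
time: 25.02
tool_pos: [542.4, -247.9, 123.4]
tcp_rot: [0.837, 0.548, 0.0, -0.0]
wrist_force: [-0.5, 0.7, -2.9]
gripper_width: 0.215
```

>>> send_rows:
  targets:
    - [0, 0, 0.3, 0, 0, 0, 0]
    - [0, 0, 0.6, 0, 0, 0, 0]
    - [0, 0, 0.6, 0, 0, 0, 0]
    - [0, 0, 0.6, 0, 0, 0, 0]

```text
time: 25.35
tool_pos: [542.4, -248.0, 123.3]
tcp_rot: [0.837, 0.548, 0.0, 0.0]
wrist_force: [-1.9, 1.8, 5.4]
gripper_width: 0.215
```

Seated on the stand top. I'll relax the load and release gently.

>>> send_rows:
  targets:
    - [0, 0, -0.5, 0, 0, 0, 0]
    - [0, 0, -0.5, 0, 0, 0, 0]
    - [0, 0, -0.5, 0, 0, 0, 24]
    - [0, 0, -0.5, 0, 0, 0, 30]
    - [0, 0, -0.5, 0, 0, 0, 45]
    - [0, 0, -0.5, 0, 0, 0, 65]
    - [0, 0, -0.5, 0, 0, 0, 100]
    - [0, 0, -0.5, 0, 0, 0, 100]
    - [0, 0, -0.5, 0, 0, 0, 100]
    - [0, 0, -0.5, 0, 0, 0, 100]
    - [0, 0, -0.5, 0, 0, 0, 100]
    - [0, 0, -0.5, 0, 0, 0, 100]
  grip_force: 5

```text
time: 26.35
tool_pos: [542.4, -247.9, 123.3]
tcp_rot: [0.837, 0.548, 0.0, 0.0]
wrist_force: [0.2, -0.0, -0.9]
gripper_width: 0.881
```

Run:
```python
from h import *
go([542.6,-248.1,230]); im=get_image('wrist'); cv2.imwrite('pics/w9.png',im)
```

```text
t 26.35 pos [ 542.36 -247.93  123.34] F [ 0.21 -0.02 -0.94] grip 0.881 shift [-6.0000e-02  2.9000e-01 -1.0666e+02] turn [ 0. -0.  0.]
```

View pics/w9.png

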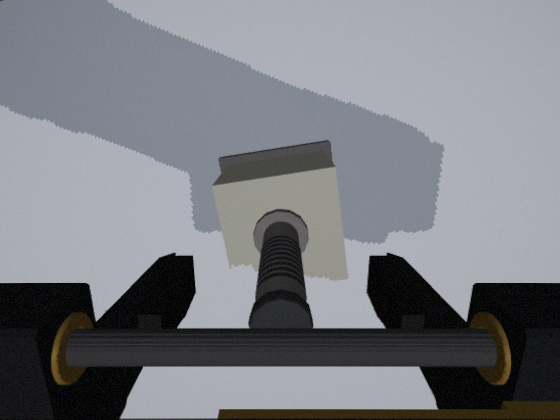

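The jaws are open (fingers at columns 190 and 370), and the punch stands free and upright, with its flange on the stand at (281,232). I'll go straight up.

>>> send_rows:
  targets:
    - [0, 0, 0, 0, 0, 0, 100]
    - [0, 0, -5, 0, 0, 0, 100]
    - [0, 0, -15, 0, 0, 0, 100]
    - [0, 0, -30, 0, 0, 0, 100]
    - [0, 0, -50, 0, 0, 0, 100]
    - [0, 0, -70, 0, 0, 0, 100]
    - [0, 0, -90, 0, 0, 0, 100]
    - [0, 0, -105, 0, 0, 0, 100]
    - [0, 0, -115, 0, 0, 0, 100]
    - [0, 0, -115, 0, 0, 0, 100]
    - [0, 0, -115, 0, 0, 0, 100]
    - [0, 0, -115, 0, 0, 0, 100]

```text
time: 27.4
tool_pos: [541.9, -247.5, 237.5]
tcp_rot: [0.836, 0.548, -0.0, -0.001]
wrist_force: [-0.4, -0.0, 1.0]
gripper_width: 1.002
```

Run:
```python
from h import *
st=observe(); go([542.6,-248.1,230]); w=cam('wrist',st)
print(proj(w,[[542.5,-248.3,160],[542.5,-248.3,76]]))
a=get_image('wrist'); b=get_image('side'); s0=cv2.imread('pics/side0.png')
g=lambda x:cv2.resize(x,(400,300))
cv2.imwrite('pics/end.png',np.vstack([np.hstack([g(a),g(b)]),np.hstack([g(a[120:270,180:380]),g(cv2.absdiff(b,s0)*3)])]))
```

```text
t 27.4 pos [ 541.88 -247.52  237.52] F [-0.35 -0.04  1.  ] grip 1.002 shift [-0.24  0.9   7.52] turn [-0.08 -0.   -0.  ]
[[281.52543393 219.26956556]
 [281.43050162 187.87645713]]
```

View pics/end.png

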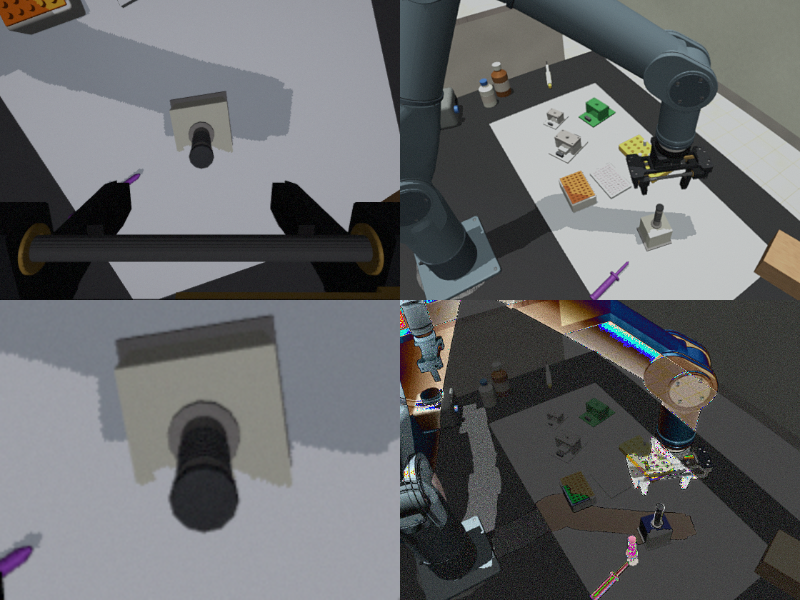

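The punch stands upright in the stand, with its cap and flange where I predicted. The bystanders are unmoved in the difference image. The purple look-alike is lying down now; it was already lying in the second wrist picture, before my first grasp. I'll hand in.

```bash
python3 -c "
from station import *
print(observe()['qd'].round(4)); print(sign_off())"
```

```text
[ 0.0007 -0.0001  0.     -0.003   0.0008 -0.0001  0.0002]
the job is handed in; nothing more can be done
None
```

The punch was tripped in the guide hole of the larger silver jig, put back upright in its stand and released. I handed the job in at about 27.5 s.

- **Trip:** I judged it from the wrist force, since the slide itself can't be read.
    - The load on the nose climbed to about 18 N, then fell to about 8 N, with a 1 mm sink in the last step.
    - It then rose again on a stiffer branch, to about 14 N. Readings come only at the end of each step; none showed more than 18 N.
    - The nose travel before the trip measured about 6 mm, more than the 3 to 4 mm expected. I put the difference down to arm flex but did not confirm it. The punch did not slip in the grip (about 0.1 mm under load).
- **Return:** the flange seated at the same height as at the start, within 0.1 mm. The last pictures show the punch upright in the stand and the gripper open and clear.
- **Bystanders:** the tip box and well plate look unmoved in the last side picture. The gripper partly hid the tube rack there, so I checked it less well.
- **Did not match:** the purple look-alike looked upright in the first pictures and is now lying on the bench. It was already down in a wrist picture at about 3 s, before my first grasp and with the arm well above it. I did not knowingly touch it, and I don't know why it fell.

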